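# Open the filter lid of the bench dust extractor

## Task

The filter in the low dust extractor box on the painter's bench is due for changing: with the fingertips, press the lid's snap tab all the way in (it stays in), then push the released lid along its guides until the filter opening is completely uncovered. The lid is only pushed, never picked up or tipped, and it ends lying flat in the guides; leave everything else on the bench where it is.

Things in the scene. Friction and masses are not known exactly. Their poses are not given: they have to be found in the camera images.
- extractor: Grey painted dust extractor box, fixed to the bench, 130 mm (its x) by 264 mm (its y), 60 mm high; origin at the centre of its underside, z up. The shut lid covers the -y half (lid origin at y = -62, z = 46 mm), slides along the box's own +y and parks over the +y half, where the black hose stub is. Rear wall: y from -131.5 to -119 mm, top at z = 56 mm.
- opening (a point): Centre of the filter opening under the shut lid, at floor level (z = 40 mm): 76 mm (x) by 80 mm (y). It is fully uncovered once the lid has slid 95 mm (lid origin past y = +33 mm of the extractor). Beside it, lips (|x| over 45 mm, top at z = 60.5 mm) reach over the lid's long edges, so the lid cannot be raised while it is on its seat.
- end_stop (a point): Middle of the upper inner edge of the wall at the guides' +y end, at z = 56 mm; it stops the lid with the lid's origin at y = +65 mm. Side walls at |x| from 52 to 65 mm, top z = 56.5 mm, guide the lid, which rides on strips 6 mm above the floor.
- lid: Loose white filter lid, a plate 100 mm (x) by 110 mm (y) by 8 mm thick, about 0.15 kg, with one upright rib on top; origin at the centre of the plate's underside, axes parallel to the extractor's. Only about 2 mm of play until the snap tab in front of its +y edge is pressed in; then it slides freely (about 1 N).
- lid_rib (a point): Centre of the lid's upright push rib: 70 mm wide (x), 8 mm thick (y), 26 mm tall above the plate (top 13 mm above this point), 40 mm towards -y from the lid's centre. Push its -y face towards +y.
- tab_top (a point): Centre of the top of the snap tab, a ridged white block 44 mm (x) by 40 mm (y) that stands up from the floor just in front of the lid's +y edge, its top level with the lid's top (z = 54 mm out, 41 mm when pressed in); nearest lid edge 22 mm away. Pressed straight down.
- tab (a joint): Travel of the snap tab in m: 0 standing out, 0.013 fully pressed in (stop). It starts between 0 and 0.003, resists with about 5 N of friction, has no spring and stays where it is left. The lid passes over it from about 0.009 on; in means over 0.0105.
- cartridge: Bystander: loose spare filter cartridge, white, 74 x 84 x 24 mm, lying beside the extractor's -x side; origin at its underside.
- knife: Bystander: loose spatula-shaped palette knife 200 mm long, lying beside the extractor's +x side.
- jar: Bystander: loose pigment jar, 44 mm diameter, 55 mm tall, beside the extractor's +x side; origin at its underside.
- bottle: Bystander: loose blue squeeze bottle with a yellow nozzle, 56 mm diameter, 162 mm tall; origin at its underside.
- tape: Bystander: loose roll of tape lying flat, 90 mm diameter, 24 mm tall; origin at its underside.
- mug: Bystander: loose white mug, 76 mm diameter, 85 mm tall; origin at its underside.
- brush: Bystander: loose flat wide brush lying down, about 230 mm long and 12 mm tall.
Not all that is in view belongs to the job. What is shaped like the lid but red or turquoise is not meant.

How it is judged:
On the way, in this order (a step that is already met when the one before it is completed fails the run):
1. the snap tab is pressed in while the lid is still on its seat (value of joint tab above 0.0105 m and y of lid in the frame of extractor below -0.052 m), for 0.1 s.
2. the lid is pushed along its guides until the filter opening is uncovered (y of lid in the frame of extractor between 0.033 and 0.07 m and z of lid in the frame of extractor between 0.042 and 0.05 m), for 0.2 s.
At the end, for the whole second after the job is handed in: The snap tab is in (over 10.5 mm); the lid lies still and flat (within 4 mm of guide height, tilt under 0.06 rad) in the guides with its origin more than 33 mm past the extractor's centre towards +y (it started 62 mm on the other side), so that the filter opening is uncovered (all of step 2 and value of joint tab above 0.0105 m and angle between lid's own z axis and vertical below 0.06 rad and linear speed of lid below 0.01 m/s); the robot touches nothing.
It fails at once if the lid is lifted (more than 10 mm above its guides) or tipped (over 0.2 rad) (z of lid in the frame of extractor above 0.056 m or angle between lid's own z axis and vertical above 0.2 rad).
It fails at once if a bystander is moved by more than 20 mm (distance of any of cartridge, knife, jar, bottle, tape, mug, brush from where it was at the start of the episode above 0.02 m).
It also fails if it takes over 38 s, if anything falls off the work surface, if the arm or the gripper's body presses on something with over 40 N, if the wrist force passes 120 N, or if a joint passes its speed limit or range.

## Robot

A 6-joint arm with a two-finger parallel gripper is mounted at the origin on the work surface. World frame = base frame: x ahead of the robot, y to its left, z up, the work surface at z = 0. Lengths are in m, angles in rad, forces in N, time in s.
With the tool pointing down it reaches from about 0.275 to 1 m from the base axis. Payload 8.4 kg.
Tool frame: the origin (TCP) lies on the centre line of the jaws, within the pads' length; the fingertips stand ahead of it and the grasp point (between the pads) lies 11 mm behind it (ctrl.finger_overhang is the y of the fingertips in the tool frame, in m); y points along the fingers, x is the direction in which the jaws open and shut, and the axes are right-handed (so a half turn about y gives the same grasp; the last joint's range is limited). The gripper opens to 85 mm and grips with 20 to 120 N. Pads are 22 mm wide; open, the fingers measure 114 mm over their backs; the gripper's body (76 mm by 85 mm) begins 54 mm behind the grasp point. The pads swing forward as they close: fully open they stand 13 mm farther back than shut.
Start: joints at [-1.275, 0.353, 1.633, -0, 1.155, -0.002], TCP at [0.183, -0.597, 0.239] pointing down, gripper open.
Joint ranges: [-2.63, 2.63], [-0.92, 2.1], [0.06, 2.66], [-1.3, 4.44], [0, 2.69], [-3.02, 3.02]. Speed limits (rad/s): [2.22, 2.22, 2.79, 3.14, 3.14, 3.14].

## Interface

Orientations are given as a unit quaternion [x, y, z, w].
In Python, from bench import ctrl gives the robot as it stands. The module is installed in compiled form; this text tells all that it offers.
- The arm moves only by the tool step_arm, never from a script. Its argument "steps" is a list that holds one entry, the list of rows, each a list of 7 numbers: the shift along the tool's x, y, z in m, then the turn, a rotation vector about the tool's x, y, z in degrees, then the closure in counts, from 0 (fully open) to 255 (shut). A call has 1 to 20 rows; each row shifts and turns the commanded pose from where the row before left it, along the tool's axes as they then stand; what a row does not reach is not made up. A row lasts 1/10 s, in which the tool goes at most 50 mm and 8.59 degrees, less where a joint would pass 70% of its speed; a pose out of reach is approached as far as the arm can. A call with a gripper value outside its range is refused whole. The fingers move at their own pace and stop on an object; "force" is the grip in N (left out, the last holds). Time passes only in rows, so rows that do not move let the fingers close. It gives the time, the measured TCP pose, the force and the opening at its end, in the units of the state.
- ctrl.get_obs(): the state, without advancing time (a new reading comes with each control period).
- ctrl.camera(name): name is "scene" or "side" or "wrist"; returns the picture (400x640x3 uint8, red, green, blue); there is no depth.
- ctrl.get_calibration(name): a dict with "vfov" (degrees; the focal length in pixels is half the picture's height over the tangent of half this angle, whatever the lens; pixels are square), "cx", "cy" (the principal point, pixels), "T" (4x4, takes a point from camera to world coordinates); the wrist camera has in their place "hand_eye" (4x4, takes a point from camera to tool coordinates, whose origin is the TCP and whose axes are the tool frame's). Camera axes: x right, y down, z forward; pixel columns grow to the right and rows downward; lengths in m; the calibration is good to about 2 mm. A picture is of the moment at which its call begins: read the wrist's pose just before it. get_calibration takes no time and is no camera call.
- ctrl.close_job(): hands the job in, once; it reports no verdict.
Trained networks look in the newest picture that a camera, given by its name, has taken for a name from the list of things; names that differ only in an ending like _2 or _b are one class to them, and where a whole thing is asked for, a point or a joint stands for the part that bears it (a point fixed in the world has none). Each returns a list of dicts, best first, with "confidence" (0 to 1); they miss things now and then, are a little off and sometimes report something else, mostly with a low value. They report only what shows in the picture. A call takes as long as a camera call. They do not tell look-alikes from the thing itself.
- ctrl.search_frame(camera, name): "extent" ([centre column, centre row, width, height] in pixels, round what is visible of it).
- ctrl.silhouettes(camera, name): "region" (400x640 bool, what is visible of it) and "extent" ([centre column, centre row, width, height] in pixels, round what is visible of it).
The state is a dict: "time": time; "joints": joint angles; "qvel": joint speeds; "effort": joint torques, N m; "ee_pos": TCP position; "eef_rot": TCP orientation; "ft_force": force on the tool from outside, world axes, zero at the start; "wrist_torque": the same for the moment, N m; "opening": finger opening in m.
Only numpy, scipy, OpenCV 4.12 (cv2) and the standard library are available. Lean on these libraries where they do the work, as an engineer would, in place of code of your own. Each camera call takes 0.05 s, during which the arm holds its last target.

## Working session

There is one attempt and no reset: what is moved stays moved. The work goes in short steps, Python scripts to look and compute and a tool call to move; the robot and the scene stay as the last step left them, time stands still between calls to the robot, and variables do not carry over. Pictures are saved under pics/ and viewed, and the job is handed in when it is done.

Besides the shell and the picture viewer there is one more tool, called after "Request:" as name([rows], argument=value, ...), one row to a line, values as JSON. step_arm: Moves the arm, as the interface text tells. Its arguments: {"type":"object","properties":{"steps":{"type":"array","items":{"type":"array","items":{"type":"array","items":{"type":"number"}}}},"force":{"type":"number"}},"required":["steps"]}

```bash
mkdir -p pics
python3 - <<'E'
from bench import ctrl
import cv2,numpy as np
o=ctrl.get_obs();print(o['time'],o['ee_pos'],o['eef_rot'],o['opening'],ctrl.finger_overhang)
for n in['scene','side']:
    im=ctrl.camera(n);cv2.imwrite(f'pics/{n}0.png',im[:,:,::-1])
    c=ctrl.get_calibration(n);print(n,c)
    for t in['extractor','lid','tab_top','lid_rib','opening','end_stop']:
        try:print(t,[(np.round(d['extent']),round(d['confidence'],2)) for d in ctrl.search_frame(n,t)])
        except Exception as e:print(t,e)
print(ctrl.get_calibration('wrist'))
E
```

```text
0.0 [ 0.18323683 -0.59706445  0.23857508] [-0.56834998  0.42068324 -0.41991401  0.56892542] 0.08534693659600966 0.008
scene {'vfov': 53.26684125760784, 'cx': 324.17414400486456, 'cy': 200.81511719233606, 'T': array([[ 0.04901777,  0.55384659, -0.8311746 ,  1.57166244],
       [ 0.99869654, -0.03903391,  0.03288729, -0.03269728],
       [-0.01422948, -0.83170326, -0.55503803,  0.74102571],
       [ 0.        ,  0.        ,  0.        ,  1.        ]])}
extractor [(array([329., 215.,  98.,  56.]), 0.83), (array([310., 213.,  47.,  21.]), 0.51)]
lid [(array([243., 198.,  40.,  30.]), 0.96), (array([406., 191.,  43.,  22.]), 0.95), (array([312., 214.,  45.,  25.]), 0.73), (array([238., 230.,  47.,  25.]), 0.69)]
tab_top [(array([334., 209.,  22.,  12.]), 0.47)]
lid_rib [(array([237., 231.,  45.,  28.]), 0.98), (array([405., 190.,  38.,  20.]), 0.81), (array([312., 214.,  45.,  22.]), 0.8), (array([243., 196.,  37.,  26.]), 0.71)]
opening [(array([330., 216.,  98.,  62.]), 0.89)]
end_stop [(array([329., 217.,  99.,  60.]), 0.95), (array([310., 213.,  45.,  23.]), 0.28)]
side {'vfov': 52.03
[... 593 characters left out ...]
b [(array([310., 202.,  35.,  37.]), 0.83), (array([327., 169.,  38.,  24.]), 0.83), (array([356., 225.,  32.,  31.]), 0.74), (array([383., 175.,  36.,  28.]), 0.55)]
opening [(array([316., 224.,  58.,  84.]), 0.79)]
end_stop [(array([316., 225.,  56.,  76.]), 0.71)]
{'vfov': 62.73098654514913, 'cx': 317.6732072281611, 'cy': 200.23716757299593, 'hand_eye': array([[ 9.99999914e-01,  1.75249257e-04,  3.74901930e-04,
        -8.19147956e-04],
       [-2.99139980e-04, -3.19897073e-01,  9.47452254e-01,
        -1.33433344e-01],
       [ 2.85970334e-04, -9.47452285e-01, -3.19896994e-01,
         8.34556904e-02],
       [ 0.00000000e+00,  0.00000000e+00,  0.00000000e+00,
         1.00000000e+00]])}
```

View pics/scene0.png

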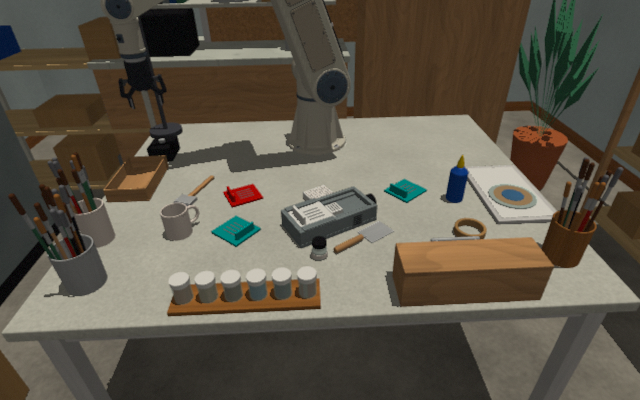

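Run:
```python
import cv2
a=cv2.imread('pics/scene0.png')[140:280,210:440];b=cv2.imread('pics/side0.png')[140:280,220:420]
cv2.imwrite('pics/sc_crop.png',cv2.resize(a,(800,487),interpolation=2));cv2.imwrite('pics/sd_crop.png',cv2.resize(b,(800,560),interpolation=2))
```

```text
(no output)
```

View pics/sc_crop.png

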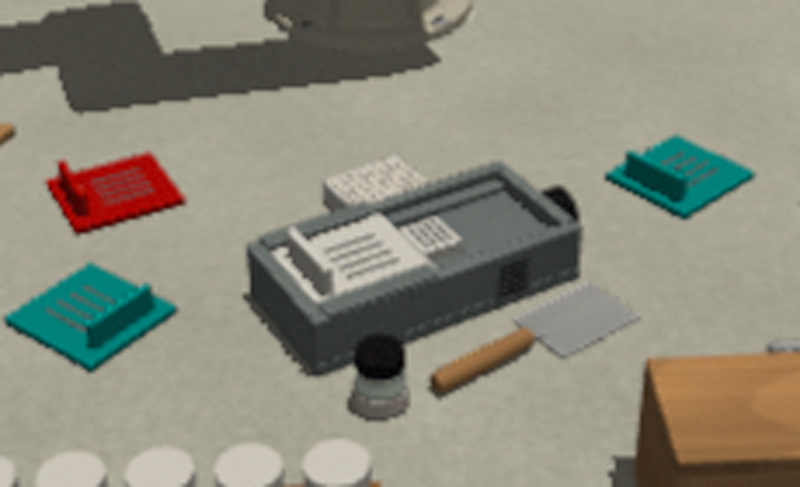

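View pics/sd_crop.png

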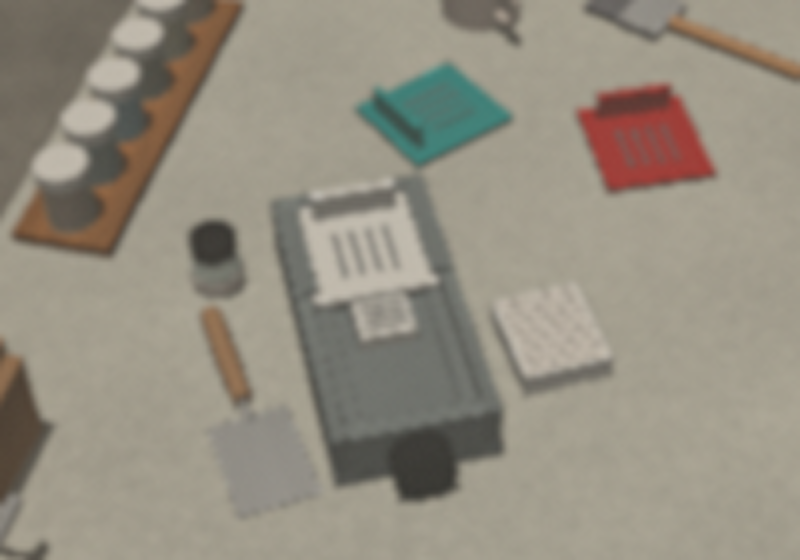

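View pics/side0.png

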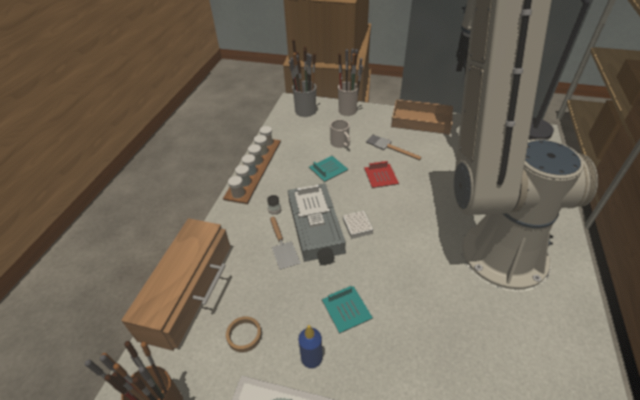

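The lid meant is the white one in the grey box: scene (312,214), side (314,202). The red (243,195) and turquoise (238,230), (405,190) ones lie loose on the bench. The cartridge (318,193) is white but has no rib. The enlarged crops confirm this: hose stub at the box's +y end, tab just ahead of the lid. Next I fit the box pose from its corners.

```bash
cat > h.py <<'E'
import numpy as np
from bench import ctrl
from scipy.optimize import least_squares
from scipy.spatial.transform import Rotation as R
def cam(n,obs=None):
    c=ctrl.get_calibration(n);f=200/np.tan(np.radians(c['vfov']/2))
    if n=='wrist':
        M=np.eye(4);M[:3,:3]=R.from_quat(obs['eef_rot']).as_matrix();M[:3,3]=obs['ee_pos'];T=M@c['hand_eye']
    else:T=c['T']
    return f,c['cx'],c['cy'],T
def proj(C,P):
    f,cx,cy,T=C;q=(np.atleast_2d(P)-T[:3,3])@T[:3,:3];return np.c_[cx+f*q[:,0]/q[:,2],cy+f*q[:,1]/q[:,2]]
def ext(p,L):
    x,y,a=p;c,s=np.cos(a),np.sin(a);L=np.atleast_2d(L);return np.c_[x+c*L[:,0]-s*L[:,1],y+s*L[:,0]+c*L[:,1],L[:,2]]
E
python3 - <<'E'
from h import *
a,b=.065,.132
S=[(-a,-b,.056,250,242),(a,-b,.056,318,318),(a,b,.056,580,224),(-a,b,.056,500,163),(a,-b,0,312,372),(a,b,0,580,275)]
D=[(a,-b,.056,275,200),(-a,-b,.056,420,178),(-a,b,.056,500,410),(a,b,.056,330,437),(a,b,0,335,485),(-a,b,0,503,452)]
S=np.array(S);D=np.array(D)
us=S[:,3:]/3.478+[210,140];ud=D[:,3:]/4+[220,140]
cs,cd=cam('scene'),cam('side')
f=lambda p:np.r_[(proj(cs,ext(p,S[:,:3]))-us).ravel(),(proj(cd,ext(p,D[:,:3]))-ud).ravel()]
r=least_squares(f,[.5,0,.2],loss='soft_l1');print(r.x,np.degrees(r.x[2]),np.round(r.fun,1))
for n,L in dict(tab=(0,.015,.054),rib=(0,-.102,.067),opening=(0,-.062,.04),stop=(0,.12,.056)).items():print(n,ext(r.x,L)[0].round(3))
o=ctrl.get_obs();print(R.from_quat(o['eef_rot']).as_matrix().round(3))
E
```

```text
[0.58041501 0.02086729 0.46954855] 26.903150041936836 [-1.7 -0.3 -1.7  0.9  0.5  0.3  0.  -1.3  1.   0.8 -0.5  0.5 -0.7 -0.3
  0.9 -1.2  1.  -0.1  0.1  1.4 -0.2  1.  -0.1  1.1]
tab [0.574 0.034 0.054]
rib [ 0.627 -0.07   0.067]
opening [ 0.608 -0.034  0.04 ]
stop [0.526 0.128 0.056]
[[ 0.293  0.     0.956]
 [-0.956  0.     0.293]
 [ 0.    -1.     0.   ]]
```

Request:
step_arm([
  [[0, 0, 0, 0, -8.3, 0, 255], [0, 0, 0, 0, -8.3, 0, 255], [0, 0, 0, 0, -8.3, 0, 255], [0, 0, 0, 0, -8.3, 0, 255], [0, 0, 0, 0, -8.3, 0, 255], [0, 0, 0, 0, -8.3, 0, 255], [0, 0, 0, 0, -8.3, 0, 255], [0, 0, 0, 0, -8.3, 0, 255], [0, 0, 0, 0, -8.3, 0, 255], [0, 0, 0, 0, -8.3, 0, 255], [0, 0, 0, 0, -8.3, 0, 255], [0, 0, 0, 0, -8.3, 0, 255], [0, 0, 0, 0, 0, 0, 255]],
])

```text
time: 2.0
ee_pos: [0.1834, -0.5975, 0.2393]
eef_rot: [0.688, 0.164, -0.164, -0.688]
ft_force: [0.4, -0.3, -1.0]
opening: 0.0002
```

Request:
step_arm([
  [[0.02, 0, 0.012, 0, 0, 0, 255], [0.036, 0, 0.022, 0, 0, 0, 255], [0.036, 0, 0.022, 0, 0, 0, 255], [0.036, 0, 0.022, 0, 0, 0, 255], [0.036, 0, 0.022, 0, 0, 0, 255], [0.036, 0, 0.022, 0, 0, 0, 255], [0.036, 0, 0.022, 0, 0, 0, 255], [0.036, 0, 0.022, 0, 0, 0, 255], [0.036, 0, 0.022, 0, 0, 0, 255], [0.036, 0, 0.022, 0, 0, 0, 255], [0.036, 0, 0.022, 0, 0, 0, 255], [0.036, 0, 0.022, 0, 0, 0, 255], [0.036, 0, 0.022, 0, 0, 0, 255], [0.036, 0, 0.022, 0, 0, 0, 255], [0.036, 0, 0.022, 0, 0, 0, 255], [0.036, 0, 0.022, 0, 0, 0, 255], [0.036, 0, 0.022, 0, 0, 0, 255], [0.036, 0, 0.022, 0, 0, 0, 255], [0, 0, 0, 0, 0, 0, 255], [0, 0, 0, 0, 0, 0, 255]],
])

```text
time: 4.0
ee_pos: [0.575, 0.0318, 0.239]
eef_rot: [0.688, 0.162, -0.163, -0.688]
ft_force: [0.4, -0.8, 0.4]
opening: -0.0002
```

Run:
```python
from h import *
import cv2,pickle
o=ctrl.get_obs();im=ctrl.camera('wrist');cv2.imwrite('pics/w1.png',im[:,:,::-1])
pickle.dump(o,open('o1.pkl','wb'))
print(o['time'],o['ee_pos'],R.from_quat(o['eef_rot']).as_matrix().round(3),o['opening'],o['ft_force'])
C=cam('wrist',o)
p=[.5804,.0209,.4695]
for L in [(-.065,-.1315,.056),(.065,-.1315,.056),(.065,.1315,.056),(-.065,.1315,.056),(0,.015,.052),(0,-.102,.08)]:print(L,proj(C,ext(p,L)).round())
for t in['lid','tab_top','lid_rib','extractor']:print(t,[(np.round(d['extent']),round(d['confidence'],2)) for d in ctrl.search_frame('wrist',t)])
```

```text
4.0 [0.57498094 0.03182854 0.23895826] [[ 0.894 -0.001 -0.447]
 [ 0.447 -0.     0.894]
 [-0.001 -1.     0.   ]] -0.0002468698716421499 [ 0.41966298 -0.81378775  0.43482082]
(-0.065, -0.1315, 0.056) [[260. 300.]]
(0.065, -0.1315, 0.056) [[375. 300.]]
(0.065, 0.1315, 0.056) [[390.  45.]]
(-0.065, 0.1315, 0.056) [[242.  46.]]
(0, 0.015, 0.052) [[316. 174.]]
(0, -0.102, 0.08) [[317. 290.]]
lid [(array([323., 243.,  97.,  97.]), 0.75), (array([216., 358.,  16.,  17.]), 0.6)]
tab_top [(array([321., 173.,  48.,  45.]), 0.75)]
lid_rib [(array([106., 311.,  90.,  80.]), 0.94), (array([320., 242.,  98.,  94.]), 0.69), (array([216., 359.,  16.,  13.]), 0.49)]
extractor [(array([321., 156., 148., 294.]), 0.8)]
```

View pics/w1.png

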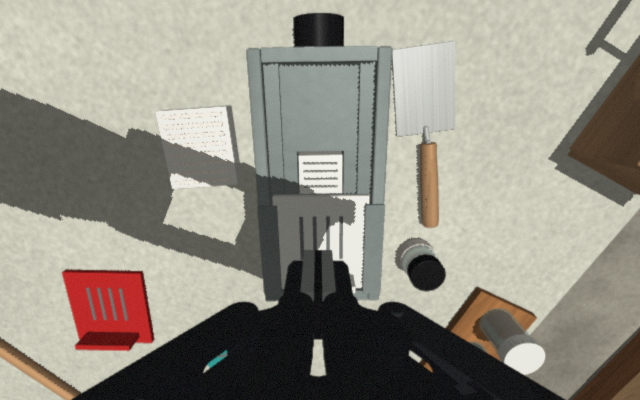

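Wrist view: the box spans columns 248–392 and rows 46–299, the tab is at (321,173), and the white lid is partly hidden by the fingers. My estimate is about 4 px too far left, so I refine it.

```bash
python3 - <<'E'
import cv2
im=cv2.imread('pics/w1.png')[20:310,230:410];cv2.imwrite('pics/w1c.png',cv2.resize(im,(372,600),interpolation=2))
E
python3 - <<'E'
from h import *
import pickle
C=cam('wrist',pickle.load(open('o1.pkl','rb')))
L=np.array([(-.065,.1315,.0565,248,47.5),(.065,.1315,.0565,392,46),(-.065,-.1315,.056,263,299),(.065,-.1315,.056,381,299),(-.022,.035,.0535,299,152),(.022,.035,.0535,343.5,152)])
r=least_squares(lambda p:(proj(C,ext(p,L[:,:3]))-L[:,3:]).ravel(),[.58,.02,.47],loss='soft_l1');print(r.x,r.fun.round(1))
o=ctrl.get_obs();M=R.from_quat(o['eef_rot']).as_matrix()
print(proj(C,ext(r.x,(0,-.007,.054))))
for n,q in dict(tab=(0,.015,.054),rib_back=(0,-.106,.065)).items():
    P=ext(r.x,q)[0];print(n,P.round(4),(M.T@(P-o['ee_pos'])).round(4))
print(M[:,0],np.cos(r.x[2]),np.sin(r.x[2]))
E
```

```text
[0.58442504 0.02374744 0.47182813] [-1.4 -2.2  3.  -2.   1.6  0.9 -1.8  0.2 -0.3  1.6  0.2  1.3]
[[321.36316244 194.46723069]]
tab [0.5776 0.0371 0.054 ] [0.0059 0.1854 0.005 ]
rib_back [ 0.6326 -0.0707  0.065 ] [ 0.007   0.1744 -0.116 ]
[ 8.94674650e-01  4.46718322e-01 -1.08790286e-04] 0.8907388635078664 0.4545154310215603
```

View pics/w1c.png

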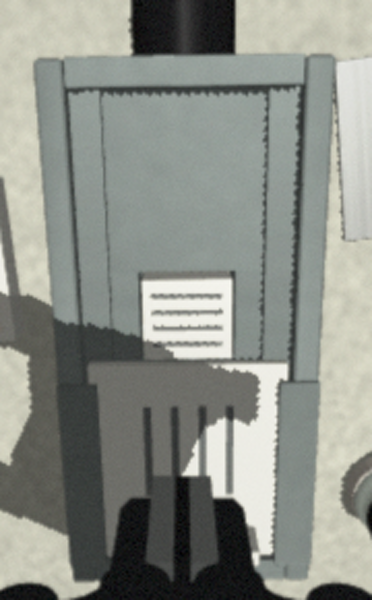

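Request:
step_arm([
  [[0.006, 0.02, 0.007, 0, 0, 0, 255], [0, 0.03, 0, 0, 0, 0, 255], [0, 0.03, 0, 0, 0, 0, 255], [0, 0.03, 0, 0, 0, 0, 255], [0, 0.03, 0, 0, 0, 0, 255], [0, 0.02, 0, 0, 0, 0, 255], [0, 0.01, 0, 0, 0, 0, 255], [0, 0, 0, 0, 0, 0, 255], [0, 0, 0, 0, 0, 0, 255]],
])

```text
time: 5.15
ee_pos: [0.5777, 0.0397, 0.0701]
eef_rot: [0.688, 0.163, -0.162, -0.688]
ft_force: [-0.1, -0.5, 0.0]
opening: 0.0002
```

Run:
```python
from h import *
import cv2
for n in['wrist','scene','side']:
    im=ctrl.camera(n)[:,:,::-1]
    if n=='scene':im=cv2.resize(im[100:280,210:440],(766,600))
    if n=='side':im=cv2.resize(im[120:280,240:420],(675,600))
    cv2.imwrite(f'pics/{n}2.png',im)
```

```text
(no output)
```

View pics/wrist2.png

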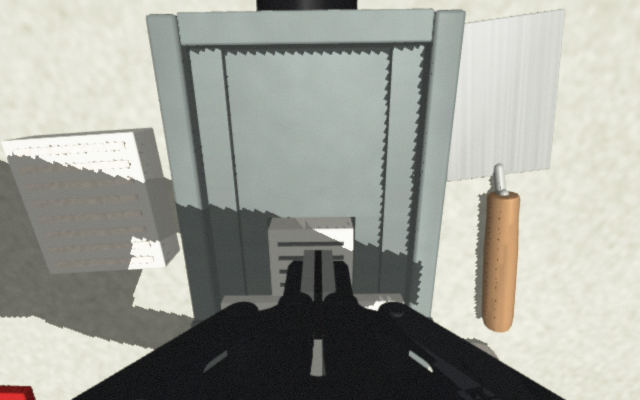

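View pics/side2.png

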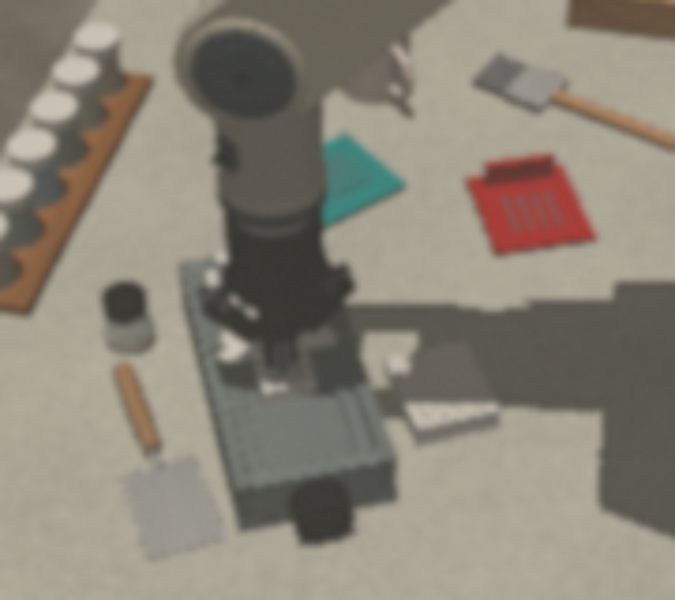

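Run:
```python
from h import *
import cv2
o=ctrl.get_obs();C=cam('wrist',o);M=R.from_quat(o['eef_rot']).as_matrix()
for q in [(0,.008,.011),(0,.008,0),(0,.008,-.011),(.0,.0,.011)]:print(q,proj(C,o['ee_pos']+M@np.array(q)).round())
p=[.5844,.0237,.4718]
for L in [(-.022,.035,.0535),(.022,.035,.0535),(-.05,-.007,.054),(.05,-.007,.054),(0,-.005,.0535),(-.065,.1315,.0565),(.065,.1315,.0565)]:print(L,proj(C,ext(p,L)).round())
im=ctrl.camera('wrist')[:,:,::-1][190:330,200:440];cv2.imwrite('pics/w3c.png',cv2.resize(im,(800,467),interpolation=2))
```

```text
(0, 0.008, 0.011) [[315. 248.]]
(0, 0.008, 0) [[315. 268.]]
(0, 0.008, -0.011) [[315. 288.]]
(0.0, 0.0, 0.011) [[315. 256.]]
(-0.022, 0.035, 0.0535) [[267. 228.]]
(0.022, 0.035, 0.0535) [[356. 228.]]
(-0.05, -0.007, 0.054) [[220. 301.]]
(0.05, -0.007, 0.054) [[405. 299.]]
(0, -0.005, 0.0535) [[312. 296.]]
(-0.065, 0.1315, 0.0565) [[144.   7.]]
(0.065, 0.1315, 0.0565) [[473.   5.]]
```

View pics/w3c.png

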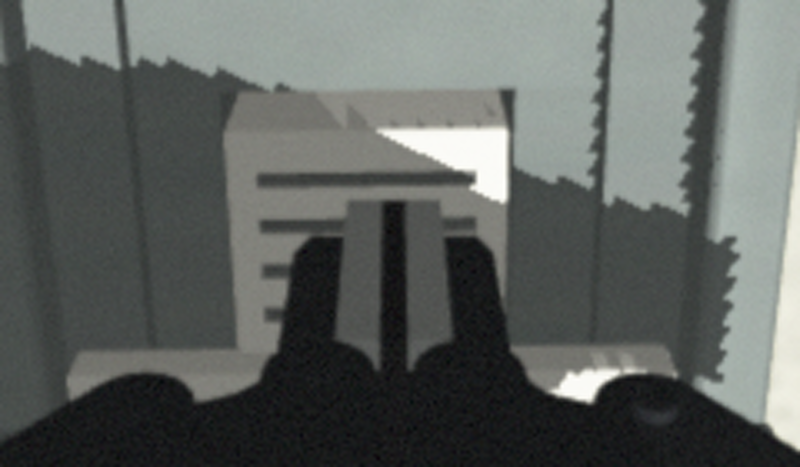

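Crop: the tab top spans columns 267–352 from row 228, the lid edge is at row 294, and the fingertips (318, rows 250–288) are centred over the tab. I press now.

Request:
step_arm([
  [[0, 0.003, 0.002, 0, 0, 0, 255], [0, 0.003, 0, 0, 0, 0, 255], [0, 0.003, 0, 0, 0, 0, 255], [0, 0.003, 0, 0, 0, 0, 255], [0, 0.003, 0, 0, 0, 0, 255], [0, 0.002, 0, 0, 0, 0, 255], [0, 0.002, 0, 0, 0, 0, 255], [0, 0.001, 0, 0, 0, 0, 255], [0, 0, 0, 0, 0, 0, 255], [0, 0, 0, 0, 0, 0, 255]],
])

```text
time: 6.35
ee_pos: [0.5763, 0.0417, 0.0491]
eef_rot: [0.688, 0.163, -0.163, -0.688]
ft_force: [-0.8, 0.9, -1.5]
opening: 0.0002
```

Request:
step_arm([
  [[0, 0.001, 0, 0, 0, 0, 255], [0, 0, 0, 0, 0, 0, 255], [0, 0, 0, 0, 0, 0, 255]],
])

```text
time: 6.65
ee_pos: [0.5764, 0.0418, 0.049]
eef_rot: [0.688, 0.163, -0.163, -0.688]
ft_force: [-4.1, 1.3, 11.0]
opening: 0.0
```

The fingertips reached the stop: the force rose to 11 N with no further travel. I raise the tool and check.

Request:
step_arm([
  [[0, -0.01, 0, 0, 0, 0, 255], [0, -0.03, 0, 0, 0, 0, 255], [0, -0.03, 0, 0, 0, 0, 255], [0, -0.02, -0.02, 0, 0, 0, 255], [0, 0, -0.04, 0, 0, 0, 255], [0, 0, -0.04, 0, 0, 0, 255], [0, 0, -0.04, 0, 0, 0, 255], [0, 0, 0, 0, 0, 0, 255], [0, 0, 0, 0, 0, 0, 255]],
])

```text
time: 7.55
ee_pos: [0.639, -0.0841, 0.1382]
eef_rot: [-0.688, -0.162, 0.163, 0.688]
ft_force: [-0.2, 1.3, -0.6]
opening: -0.0003
```

Run:
```python
from h import *
import cv2
o=ctrl.get_obs();C=cam('wrist',o);M=R.from_quat(o['eef_rot']).as_matrix()
p=[.5844,.0237,.4718]
print(o['ee_pos'])
for L in [(-.022,.035,.0405),(.022,.035,.0405),(-.05,-.007,.054),(.05,-.007,.054),(-.035,-.106,.08),(.035,-.106,.08)]:print(L,proj(C,ext(p,L)).round())
for L in [(0,-.106,.065),(0,-.131,.1)]:print((M.T@(ext(p,L)[0]-o['ee_pos'])).round(4))
im=ctrl.camera('wrist')[:,:,::-1];cv2.imwrite('pics/w4.png',im)
im=ctrl.camera('scene')[:,:,::-1];cv2.imwrite('pics/s4.png',cv2.resize(im[130:280,210:440],(800,522),interpolation=2))
```

```text
[ 0.638998   -0.08412641  0.1381787 ]
(-0.022, 0.035, 0.0405) [[277. -39.]]
(0.022, 0.035, 0.0405) [[351. -40.]]
(-0.05, -0.007, 0.054) [[231.  36.]]
(0.05, -0.007, 0.054) [[398.  34.]]
(-0.035, -0.106, 0.08) [[260. 206.]]
(0.035, -0.106, 0.08) [[373. 205.]]
[0.0003 0.0732 0.0148]
[ 0.0005  0.0382 -0.0101]
```

View pics/w4.png

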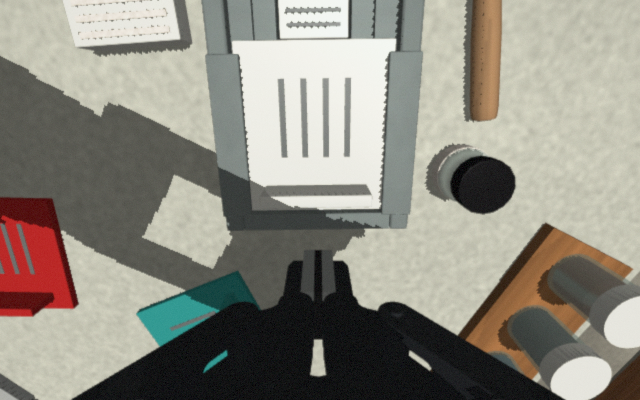

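View pics/s4.png

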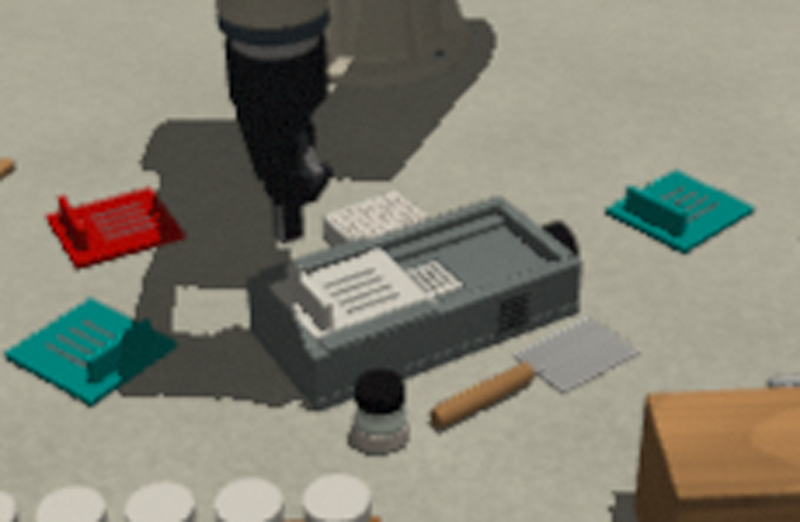

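The wrist view shows the rib at (318, rows 186–208) and the tab at (313,18). The fingertips (318,250) are just behind the rear wall. I back off a little, go down and push.

Request:
step_arm([
  [[0, 0, -0.01, 0, 0, 0, 255], [0, 0.025, 0, 0, 0, 0, 255], [0, 0.025, 0, 0, 0, 0, 255], [0, 0.014, 0, 0, 0, 0, 255], [0, 0, 0, 0, 0, 0, 255], [0, 0, 0, 0, 0, 0, 255]],
])

```text
time: 8.25
ee_pos: [0.6439, -0.0921, 0.0747]
eef_rot: [0.688, 0.163, -0.163, -0.688]
ft_force: [0.1, -0.3, 1.7]
opening: 0.0
```

Request:
step_arm([
  [[0, 0, 0.005, 0, 0, 0, 255], [0, 0, 0.005, 0, 0, 0, 255], [0, 0, 0.005, 0, 0, 0, 255], [0, 0, 0.005, 0, 0, 0, 255], [0, 0, 0.008, 0, 0, 0, 255], [0, 0, 0.008, 0, 0, 0, 255], [0, 0, 0.008, 0, 0, 0, 255], [0, 0, 0, 0, 0, 0, 255]],
])

```text
time: 9.05
ee_pos: [0.6229, -0.0516, 0.074]
eef_rot: [-0.688, -0.163, 0.164, 0.688]
ft_force: [-0.2, -0.3, 0.7]
opening: -0.0001
```

Run:
```python
from h import *
import cv2
im=ctrl.camera('wrist')[:,:,::-1];cv2.imwrite('pics/w5.png',im)
```

```text
(no output)
```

View pics/w5.png

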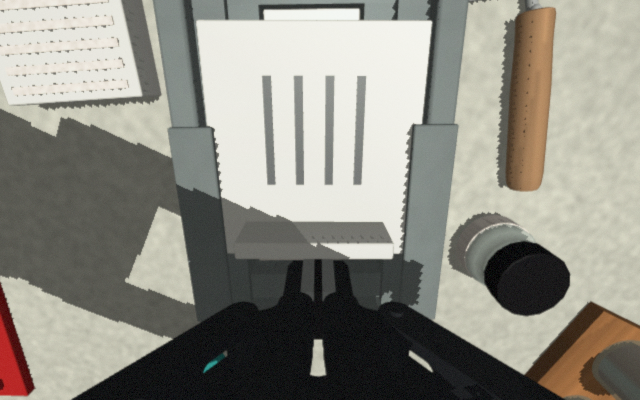

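The lid is sliding over the tab, with its +y edge at row 20 and the fingers against the rib. By the tool position the lid's y is about -0.030, so it needs about 80 mm more.

Request:
step_arm([
  [[0, 0, 0.008, 0, 0, 0, 255], [0, 0, 0.008, 0, 0, 0, 255], [0, 0, 0.008, 0, 0, 0, 255], [0, 0, 0.008, 0, 0, 0, 255], [0, 0, 0.008, 0, 0, 0, 255], [0, 0, 0.008, 0, 0, 0, 255], [0, 0, 0.008, 0, 0, 0, 255], [0, 0, 0.008, 0, 0, 0, 255], [0, 0, 0.008, 0, 0, 0, 255], [0, 0, 0.006, 0, 0, 0, 255], [0, 0, 0.003, 0, 0, 0, 255], [0, 0, 0, 0, 0, 0, 255], [0, 0, 0, 0, 0, 0, 255]],
])

```text
time: 10.4
ee_pos: [0.5876, 0.0195, 0.0744]
eef_rot: [-0.688, -0.163, 0.163, 0.688]
ft_force: [0.1, 0.4, 0.3]
opening: 0.0001
```

Request:
step_arm([
  [[0, 0, -0.01, 0, 0, 0, 255], [0, 0, -0.01, 0, 0, 0, 255], [0, -0.03, 0, 0, 0, 0, 255], [0, -0.04, 0, 0, 0, 0, 255], [0, -0.04, 0, 0, 0, 0, 255], [0, -0.04, 0, 0, 0, 0, 255], [0, 0, 0, 0, 0, 0, 255], [0, 0, 0, 0, 0, 0, 255]],
])

```text
time: 11.2
ee_pos: [0.5973, 0.0007, 0.2253]
eef_rot: [0.688, 0.164, -0.162, -0.688]
ft_force: [-0.6, 0.4, -1.0]
opening: -0.0002
```

Run:
```python
from h import *
import cv2
o=ctrl.get_obs();C=cam('wrist',o);im=ctrl.camera('wrist')[:,:,::-1];cv2.imwrite('pics/w6.png',im)
p=[.5844,.0237,.4718]
for ly in(.033,.05,.065):
  for L in [(-.05,ly+.055,.054),(.05,ly+.055,.054),(-.035,ly-.044,.08)]:print(ly,proj(C,ext(p,L)).round())
print([(d['extent'],d['confidence']) for d in ctrl.search_frame('wrist','lid')])
im=ctrl.camera('scene')[:,:,::-1];cv2.imwrite('pics/s6.png',cv2.resize(im[130:280,210:440],(800,522),interpolation=2))
```

```text
0.033 [[255.  50.]]
0.033 [[373.  50.]]
0.033 [[274. 171.]]
0.05 [[253.  28.]]
0.05 [[373.  27.]]
0.05 [[273. 152.]]
0.065 [[252.   8.]]
0.065 [[374.   7.]]
0.065 [[272. 134.]]
[([314.8, 90.5, 120.6, 131.7], 0.63), ([88.5, 292.1, 101.7, 89.8], 0.61), ([222.5, 332.5, 76.2, 66.4], 0.6)]
```

View pics/w6.png

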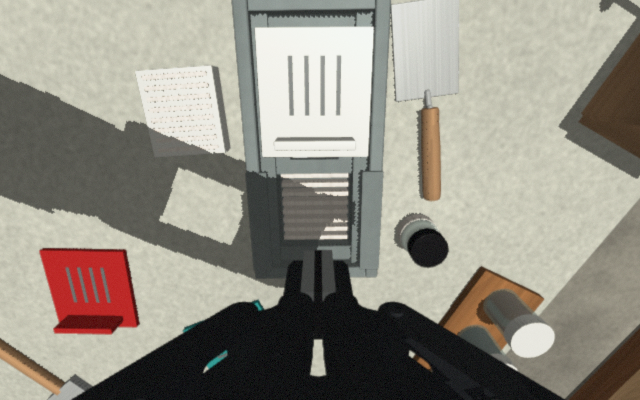

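View pics/s6.png

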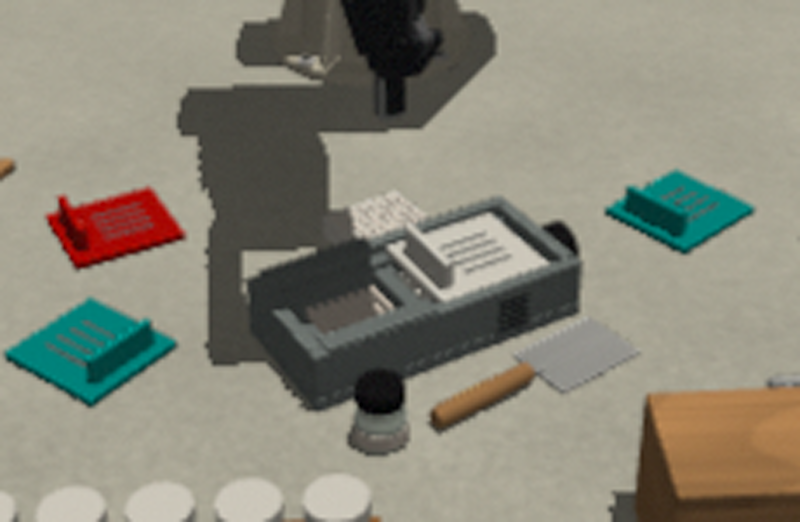

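The lid's +y edge is at row 27 and the rib's back edge at about row 151, which puts lid y near +0.05. The opening (rows 172–243) is fully clear and the lid lies flat. The fingers are well clear and the bystanders in view have not moved.

```bash
python3 -c "
from bench import ctrl
print(ctrl.close_job(),ctrl.get_obs()['time'])"
```

```text
the job is handed in; nothing more can be done
the job is handed in; nothing more can be done
```

I pressed the snap tab in, pushed the lid along its guides by its rib until the filter opening was uncovered, and handed the job in at about 11.3 s.

- **Tab:** I pressed it with the closed fingertips until it stopped. The tips were at z ≈ 41 mm, and the force rose to 11 N with no further travel. There was no direct reading of the tab joint. That it is fully in rests on this stop and on the lid sliding freely over it.
- **Lid:** The last wrist picture puts its origin at about y = +0.05 m in the box frame, where 0.033 m was needed. It lies flat with the opening fully clear.
- **Robot:** The gripper was raised about 16 cm above the box and touching nothing. The forces read about 1 N or less per axis, which is noise.
- **Bystanders:** The cartridge, knife and jar look unmoved in the last pictures. I did not check the others individually, but the arm passed well above them.
- **Disagreement:** My first estimate of the box position, from the fixed cameras, was about 4–5 mm off the wrist camera's. I used the wrist camera's estimate, and it matched the contacts.

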